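# Knock the vent pin home on a filled pail

### The job

The red sprung vent pin on the white pail's lid is still standing up: pick up the orange mallet and knock the pin fully home with a quick blow of the mallet's face, not a slow push, touching the pin with nothing but the mallet. Then put the mallet away: set it down, without dropping it, in the free lane of the blue tool tray so that it stands on the tray floor on its face with the handle level along the lane, its head at the same end as the spatula's blade. Do not disturb the spatula, the amber bottle or the white jar.

Things in the scene. Friction and masses are not known exactly. Their poses are not given: they have to be found in the camera images.
- pail: White round lidded pail, fixed to the bench, at any yaw: 140 mm across the lid, lid top at height 130 mm; three steel blocks 12 mm high round its foot, out to 84 mm from its axis. Origin: centre of its underside. A blue round collar (36 mm across, top at 135 mm) on the lid, 28 mm from the pail's axis along its +x, carries the red pin.
- pin_top (a point): Centre of the flat top of the red vent pin (cap 24 mm across). Its top is 148 mm above the bench when fully up and 136 mm, 1 mm above the blue collar, when fully home. It moves down with the pin.
- pin_body (a joint): How far the vent pin is driven down, m: 0 fully up, 0.012 fully home (firm stop); starts at 0 to 0.002. A spring pushes it up (150 N/m) and a tight sleeve grips it with about 4 N: about 6 N drives it down, and it stays where it is left. A blow drives it at over 0.06 m/s: bring the mallet down at 0.15 to 0.3 m/s, aimed past home so that it does not slow down first.
- mallet: Mallet, 0.34 to 0.5 kg, standing on one face of its head, handle level. Head: orange with black faces, 58 x 46 mm (x, y), 56 mm tall. Grey handle 24 x 24 mm (end cap 28), axis 36 mm above the lower face, from 29 to 162 mm behind the head's centre (-x). Origin: centre of the lower, striking face; z up, x from handle to head. Centre of mass about 11 mm behind the head's centre: stands by itself.
- mallet_grip (a point): Point on the axis of the mallet's handle, 50 mm behind the head's centre and 36 mm above the striking face: a good place to hold it from above, fingers closing across the 24 mm width. The head's top is 20 mm above this point.
- tray: Blue tool tray fixed to the bench, 260 x 180 mm (x, y), 16 mm high, walls 4 mm, inner floor 4 mm above the bench. A wall along x at y = 0 splits it into two lanes, each 252 mm long and 84 mm wide. Origin: centre of its underside. The spatula lies in the +y lane, blade towards the tray's +x; the -y lane is free.
- free_lane (a point): Point on the tray's inner floor in the free lane, at (65, -44, 4) mm in the tray's frame: with the mallet's origin here and its x along the tray's +x, the mallet lies in the middle of the lane.
- spatula: Spatula with black handle, 200 mm long, lying in the tray's +y lane, handle towards -x. Leave it alone.
- bottle: Amber bottle, 52 mm across, 115 mm tall, standing beyond the pail. Origin: centre of its underside. Leave it alone.
- jar: White jar, 64 mm across, 65 mm tall, standing beyond the pail. Origin: centre of its underside. Leave it alone.
Things that resemble listed ones, but are neither listed nor needed, are in the scene too. There is more than one size of the mallet; the one meant has the size given above.

How it is judged:
By the outcome, as a careful person would: the job done as asked, in the order asked, and still so for the second after the job is handed in, with the robot touching nothing.
It also fails if it takes over 45 s, if anything falls off the work surface, if the arm or the gripper's body presses on something with over 40 N, if the wrist force passes 120 N, or if a joint passes its speed limit or range.

### The arm

A 6-joint arm with a two-finger parallel gripper is mounted at the origin on the work surface. World frame = base frame: x ahead of the robot, y to its left, z up, the work surface at z = 0. Lengths are in mm, angles in rad, forces in N, time in s.
With the tool pointing down it reaches from about 350 to 925 mm from the base axis. Payload 6.4 kg.
Tool frame: the origin (TCP) lies on the centre line of the jaws, within the pads' length; the fingertips stand ahead of it and the grasp point (between the pads) is the TCP (bot.tip_extent is the z of the fingertips in the tool frame, in mm); z points along the fingers, y is the line along which they close (so a half turn about z gives the same grasp; the last joint's range is limited). The gripper opens to 94 mm and grips with 3 to 60 N. Pads are 16 mm wide; open, the fingers measure 119 mm over their backs; the gripper's body (75 mm by 177 mm) begins 78 mm behind the grasp point.
Start: joints at [-1.334, 0.245, 1.558, -0, 1.339, -0.174], TCP at [259.579, -595.93, 224.455] pointing down, gripper open.
Joint ranges: [-3.13, 3.13], [-1.02, 2.26], [0.13, 2.54], [-0.95, 4.09], [0.21, 2.88], [-2.74, 2.74]. Speed limits (rad/s): [2.57, 2.57, 3.14, 3.14, 3.14, 3.14].

### API

Orientations are given as a 3x3 rotation matrix whose columns are the frame's x, y, z axes.
In Python, from workcell import bot, viewer gives the robot as it stands.
- The arm moves only by the tool step_arm, never from a script. Its argument "deltas" is a list that holds one entry, the list of rows, each a list of 7 numbers: the shift along the tool's x, y, z in units of 0.15 m (1.0 is 0.15 m), then the turn, a rotation vector about the tool's x, y, z in units of 120 degrees (1.0 is 120 degrees), then the opening, from 0 (shut) to 1 (fully open). A call has 1 to 20 rows; each row shifts and turns the commanded pose from where the row before left it, along the tool's axes as they then stand; what a row does not reach is not made up. A row lasts 1/12 s, in which the tool goes at most 41.7 mm and 7.16 degrees, less where a joint would pass 70% of its speed; a pose out of reach is approached as far as the arm can. A call with a number of a shift or a turn outside -1 to 1 is refused whole. A call with a gripper value outside its range is refused whole. The fingers move at their own pace and stop on an object; "force" is the grip in N (left out, the last holds). Time passes only in rows, so rows that do not move let the fingers close. It gives the time, the measured TCP pose, the force, the opening and the grip force at its end, in the units of the state.
- bot.get_state(): the state, without advancing time (a new reading comes with each control period).
- viewer.camera(name): name is "scene" or "top"; returns a dict with "frame" (420x560x3 uint8, blue, green, red), "fx", "fy", "cx", "cy" (pixels), "R" (3x3) and "t" (3): a world point X has camera coordinates R X + t. Camera axes: x right, y down, z forward; pixel columns grow to the right and rows downward; lengths in mm; the calibration is good to about 2 mm. A picture is of the moment at which its call begins. There is no depth.
- bot.job_done(): hands the job in; it is judged then, once.
The state is a dict: "time_s": time; "q": joint angles; "joint_velocities": joint speeds; "joint_efforts": joint torques, N m; "eef_pos": TCP position; "orientation": TCP orientation; "ft_force": force on the tool from outside, world axes, zero at the start; "moment": the same for the moment, N m; "opening": opening from 0.0 (shut) to 1.0 (fully open); "grip_force": force on a finger pad.
Only numpy, scipy, OpenCV 4.12 (cv2) and the standard library are available. Lean on these libraries where they do the work, as an engineer would, in place of code of your own. Each camera call takes 0.05 s, during which the arm holds its last target. There are 200 camera calls.

## Working session

There is one attempt and no reset: what is moved stays moved. The work goes in short steps, Python scripts to look and compute and a tool call to move; the robot and the scene stay as the last step left them, time stands still between calls to the robot, and variables do not carry over. Pictures are saved under pics/ and viewed, at most 12 in all, crops included, and the job is handed in when it is done.

Besides the shell and the picture viewer there is one more tool, called after "Emit:" as name(argument=value, ...) on one line, values as JSON. step_arm: Moves the arm, as the interface text tells. Shifts and turns lie within -1 to 1; 1 stands for 0.15 m of shift or 120 degrees of turn. Its arguments: {"type":"object","properties":{"deltas":{"type":"array","items":{"type":"array","items":{"type":"array","items":{"type":"number"}}}},"force":{"type":"number"}},"required":["deltas"]}

```bash
mkdir -p pics; python3 - <<'E'
from workcell import bot, viewer
import cv2, pickle
d={n:viewer.camera(n) for n in("scene","top")}
pickle.dump(d,open("cams.pkl","wb"))
for n in d: cv2.imwrite(f"pics/{n}0.png",d[n]["frame"]); print(n,d[n]["fx"],d[n]["R"],d[n]["t"])
s=bot.get_state(); print(s["eef_pos"],s["orientation"],s["opening"],bot.tip_extent)
E
```

```text
scene 513.2531337267353 [[-0.46166474  0.88693236 -0.01471931]
 [ 0.75613383  0.384797   -0.52933251]
 [-0.46381818 -0.25550392 -0.84828677]] [ 253.346565   -436.60073298 1629.33139455]
top 469.37996654468395 [[-0.00298499 -0.99955168 -0.02979139]
 [-0.98126698  0.00866654 -0.19245781]
 [ 0.19262971  0.02865883 -0.98085293]] [  75.84698152  639.33517819 1342.01821361]
[ 259.43512445 -595.40010481  223.4487619 ] [[ 9.16807223e-01  3.99329836e-01 -4.45431064e-04]
 [ 3.99329982e-01 -9.16805622e-01  1.73687696e-03]
 [ 2.85213088e-04 -1.77025532e-03 -9.99998392e-01]] 0.998572370871689 19.0
```

View pics/scene0.png

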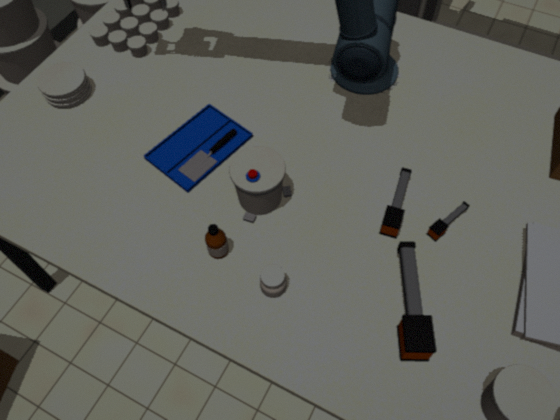

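View pics/top0.png

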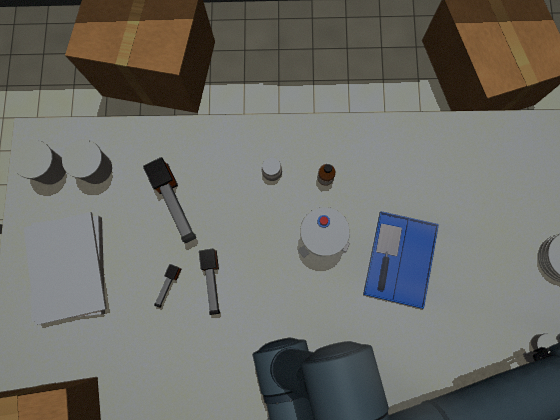

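Scene view: there are three orange/black mallets, at scene (450,220)/top (168,285), scene (397,200)/top (210,280) and scene (410,300)/top (170,195). The middle one is about 65 px long in the top view at about 0.35 px/mm, so close to 190 mm, which fits the given 191 mm. The others are about 45 px and 90 px. The pail's red pin is at scene (253,175)/top (323,221), and the tray is at top (400,260).

```bash
cat > h.py <<'E'
import numpy as np, cv2, pickle
def ray(c,uv,z):
    d=np.array([(uv[0]-c["cx"])/c["fx"],(uv[1]-c["cy"])/c["fy"],1.])
    R=np.array(c["R"]);o=-R.T@np.array(c["t"]);v=R.T@d
    return o+v*(z-o[2])/v[2]
def proj(c,X):
    p=np.array(c["R"])@np.array(X,float)+c["t"];return np.array([c["fx"]*p[0]/p[2]+c["cx"],c["fy"]*p[1]/p[2]+c["cy"]])
def cont(m,box,n=1):
    x0,y0,x1,y1=box;k=np.zeros(m.shape,np.uint8);k[y0:y1,x0:x1]=255
    cs,_=cv2.findContours(m&k,cv2.RETR_EXTERNAL,cv2.CHAIN_APPROX_NONE)
    return sorted(cs,key=cv2.contourArea)[-n:][::-1]
E
python3 - <<'E'
from h import *
d=pickle.load(open("cams.pkl","rb"))
boxes={"scene":(370,155,480,250),"top":(140,235,240,325)}
tr={"scene":(130,90,262,200),"top":(355,200,450,320)}
pin={"scene":(235,160,270,190),"top":(305,205,345,240)}
out=[]
for n,c in d.items():
    f=c["frame"];hsv=cv2.cvtColor(f,cv2.COLOR_BGR2HSV)
    x0,y0,x1,y1=boxes[n];cr=cv2.resize(f[y0:y1,x0:x1],None,fx=4,fy=4,interpolation=cv2.INTER_NEAREST);out.append(cv2.resize(cr,(400,380)))
    red=cv2.inRange(hsv,(0,120,70),(10,255,255))|cv2.inRange(hsv,(170,120,70),(180,255,255))
    q=cont(red,pin[n])[0];m=cv2.moments(q);uv=(m["m10"]/m["m00"],m["m01"]/m["m00"]);print(n,"pin",uv,ray(c,uv,146).round(1),m["m00"])
    blue=cv2.inRange(hsv,(105,120,40),(130,255,255))
    b=cont(blue,tr[n])[0]
    w=np.array([ray(c,p[0],16)[:2] for p in b],np.float32);r=cv2.minAreaRect(w);print(n,"tray",r)
    blk=cv2.inRange(hsv,(0,0,0),(180,255,45))
    mb={"scene":(375,200,412,240),"top":(195,240,225,275)}[n]
    for q in cont(blk,mb): 
        w=np.array([ray(c,p[0],56)[:2] for p in q],np.float32);print(n,"head",cv2.boundingRect(q),cv2.minAreaRect(w))
    dk=cv2.inRange(hsv,(0,0,0),(180,255,115));
    mb={"scene":(370,160,415,240),"top":(195,240,225,320)}[n]
    q=cont(dk,mb)[0];w=np.array([ray(c,p[0],48)[:2] for p in q],np.float32);print(n,"all",cv2.boundingRect(q),cv2.minAreaRect(w))
    lid=cv2.inRange(hsv,(0,0,90),(180,40,255))
cv2.imwrite("pics/crop.png",np.hstack(out))
E
```

```text
scene pin (252.19157088122603, 172.66283524904213) [597.1 -57.3 146. ] 43.5
scene tray ((503.7293701171875, -294.3169860839844), (184.04014587402344, 260.6686706542969), 76.43119049072266)
scene head (382, 206, 22, 24) ((502.385009765625, 284.4110107421875), (62.06541061401367, 43.967247009277344), 8.15998649597168)
scene all (370, 160, 45, 80) ((443.5137634277344, 263.26190185546875), (251.1559600830078, 117.44862365722656), 22.396381378173828)
top pin (323.53846153846155, 220.3846153846154) [597.5 -58.6 146. ] 39.0
top tray ((501.09161376953125, -298.7972717285156), (178.82632446289062, 259.0184631347656), 76.48846435546875)
top head (200, 249, 19, 25) ((492.5045166015625, 276.8040466308594), (70.90650939941406, 50.230018615722656), 8.390637397766113)
top all (198, 248, 23, 70) ((430.98785400390625, 270.06549072265625), (203.7099609375, 55.48030471801758), 8.378860473632812)
```

View pics/crop.png

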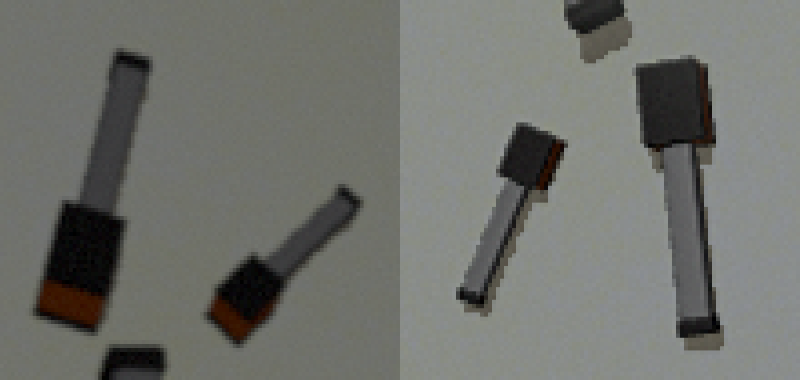

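The crop confirms the middle mallet: head about 62x44 mm in the scene view, 191 mm class, with plausible proportions. Next I refine its pose from corner points, plus the tray inner lane.

```bash
python3 - <<'E'
from h import *
d=pickle.load(open("cams.pkl","rb"))
s=lambda x,y:(369.5+x/3.636,154.5+y/4); t=lambda x,y:(139.5+x/4,234.5+y/4.22)
H={"scene":[s(63,202),s(127,215),s(108,298),s(44,279)],"top":[t(237,63),t(298,60),t(303,145),t(243,146)]}
C={"scene":s(132,60),"top":t(299,322)}
for n,c in d.items():
    P=np.array([ray(c,p,56)[:2] for p in H[n]]);e=ray(c,C[n],50)[:2];m=P.mean(0)
    print(n,m.round(1),P.round(0).tolist(),"cap",e.round(1),np.linalg.norm(m-e).round(1),np.degrees(np.arctan2(*(m-e)[::-1])).round(1))
    f=c["frame"];x0,y0,x1,y1={"scene":(135,90,305,215),"top":(290,190,450,320)}[n]
    cv2.imwrite(f"pics/tray_{n}.png",cv2.resize(f[y0:y1,x0:x1],None,fx=4,fy=4,interpolation=cv2.INTER_CUBIC))
    hsv=cv2.cvtColor(f,cv2.COLOR_BGR2HSV)
    blue=cv2.inRange(hsv,(105,120,40),(130,255,255))
    b=cont(blue,{"scene":(130,90,262,200),"top":(355,200,450,320)}[n])[0]
    print(cv2.approxPolyDP(b,4,True)[:,0].tolist())
    T=np.array([502.4,-296.5]);a=np.radians(-13.5);R=np.array([[np.cos(a),-np.sin(a)],[np.sin(a),np.cos(a)]])
    for q in [(130,90),(130,-90),(-130,-90),(-130,90)]: print(proj(c,[*(T+R@q),16]).round(1),end=" ")
    for q in [(126,0),(-126,0)]: print(proj(c,[*(T+R@q),16]).round(1),end=" ")
    print()
E
```

```text
scene [501.6 284.1] [[477.0, 258.0], [466.0, 301.0], [528.0, 310.0], [535.0, 267.0]] cap [346.3 261.4] 157.0 8.3
[[210, 105], [145, 155], [187, 191], [251, 135]]
[186.6 190.4] [142.5 155.8] [208.5 103.4] [252.5 133.3] [165.1 171.8] [229.1 118.8] 
top [500.  282.1] [[529.0, 308.0], [530.0, 262.0], [471.0, 257.0], [470.0, 302.0]] cap [349.6 258.2] 152.4 9.0
[[380, 213], [364, 294], [422, 308], [437, 226], [435, 236], [435, 226], [411, 218], [407, 224]]
[379.2 210.5] [437.6 223.5] [422.7 308.2] [362.5 294. ] [408.  218.2] [392.7 299.7]
```

View pics/tray_top.png

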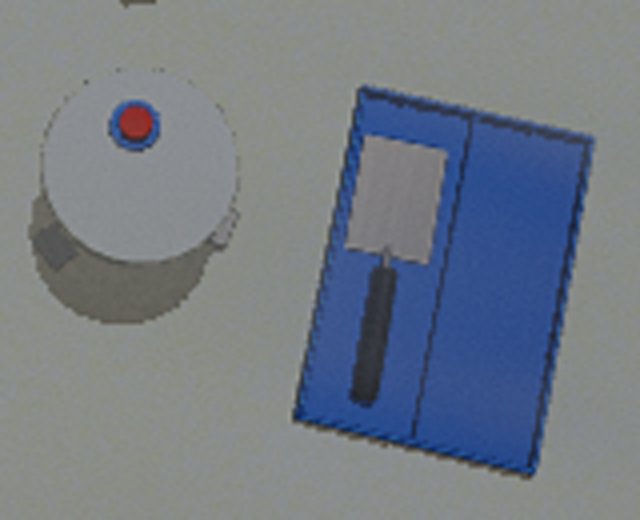

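View pics/tray_scene.png

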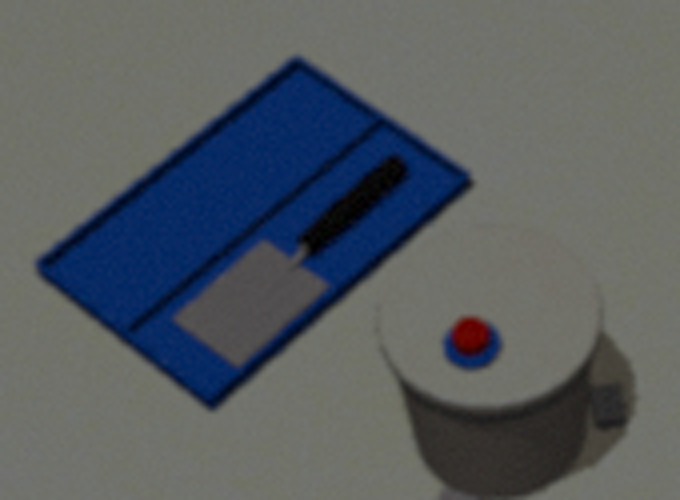

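Top tray crop: corners are at full-image (380,211.5), (438.5,224.5), (423,309) and (363.5,295), with the spatula blade at the upper end and the right lane free. The scene crop agrees. This gives:
- Tray: about (502,-297), yaw -13.5°.
- Mallet head: about (501,283), yaw 8.4°.
- Pin: about (597.3,-58).

First I turn, then travel to above the grip point (451.5,275.8).

Emit:
step_arm(deltas=[[[0,0,0,0,0,0.042,1],[0,0,0,0,0,0.042,1],[0,0,0,0,0,0.042,1],[0.084,-0.223,0,0,0,0,1],[0.084,-0.223,0,0,0,0,1],[0.084,-0.223,0,0,0,0,1],[0.084,-0.223,0,0,0,0,1],[0.084,-0.223,0,0,0,0,1],[0.084,-0.223,0,0,0,0,1],[0.084,-0.223,0,0,0,0,1],[0.084,-0.223,0,0,0,0,1],[0.084,-0.223,0,0,0,0,1],[0.084,-0.223,0,0,0,0,1],[0.084,-0.223,0,0,0,0,1],[0.084,-0.223,0,0,0,0,1],[0.084,-0.223,0,0,0,0,1],[0.084,-0.223,0,0,0,0,1],[0.084,-0.223,0,0,0,0,1],[0.084,-0.223,0,0,0,0,1],[0.084,-0.223,0,0,0,0,1]]])

```text
time_s: 1.77
eef_pos: [388.0, -0.2, 224.4]
orientation: [[0.989, 0.146, 0.0], [0.146, -0.989, -0.0], [0.0, 0.0, -1.0]]
ft_force: [-0.1, -0.2, 0.5]
opening: 0.999
grip_force: 0.0
```

Emit:
step_arm(deltas=[[[0.084,-0.223,0,0,0,0,1],[0.084,-0.223,0,0,0,0,1],[0.084,-0.223,0,0,0,0,1],[0.084,-0.223,0,0,0,0,1],[0.084,-0.223,0,0,0,0,1],[0.084,-0.223,0,0,0,0,1],[0.084,-0.223,0,0,0,0,1],[0.084,-0.223,0,0,0,0,1],[0,0,0,0,0,0,1],[0,0,0,0,0,0,1],[0,0,0,0,0,0,1]]])

```text
time_s: 2.68
eef_pos: [448.3, 277.0, 223.9]
orientation: [[0.989, 0.147, -0.001], [0.147, -0.989, -0.001], [-0.001, 0.001, -1.0]]
ft_force: [0.9, -0.1, 0.0]
opening: 0.998
grip_force: 0.0
```

Emit:
step_arm(deltas=[[[0.019,0.009,0.13,0,0,0,1],[0,0,0.2,0,0,0,1],[0,0,0.2,0,0,0,1],[0,0,0.2,0,0,0,1],[0,0,0.2,0,0,0,1],[0,0,0.15,0,0,0,1],[0,0,0.1,0,0,0,1],[0,0,0.07,0,0,0,1],[0,0,0,0,0,0,1],[0,0,0,0,0,0,1],[0,0,0,0,0,0,1]]])

```text
time_s: 3.6
eef_pos: [452.9, 276.4, 38.4]
orientation: [[0.989, 0.146, 0.002], [0.146, -0.989, 0.001], [0.002, -0.0, -1.0]]
ft_force: [-0.0, 0.3, -0.3]
opening: 0.999
grip_force: 0.0
```

```bash
python3 - <<'E'
from workcell import viewer
import cv2,numpy as np
a=viewer.camera("scene")["frame"][130:250,340:460];b=viewer.camera("top")["frame"][230:350,150:270]
cv2.imwrite("pics/g1.png",cv2.resize(np.hstack([a,b]),(800,400),interpolation=cv2.INTER_CUBIC))
E
```

```text
(no output)
```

View pics/g1.png

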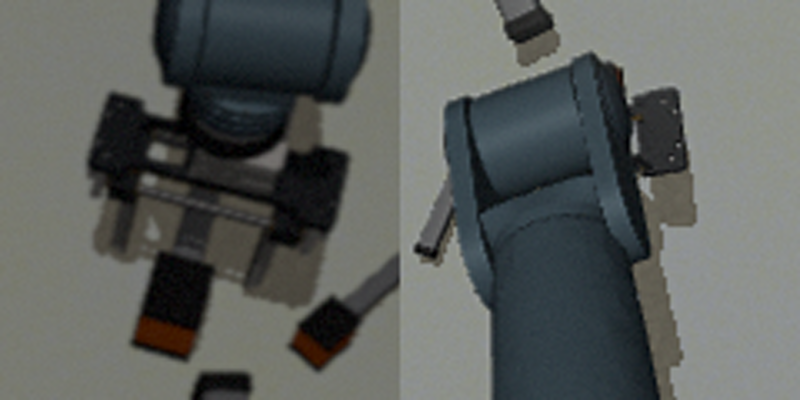

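The fingers straddle the handle just behind the head (left view, handle at (200,210) between the fingers). I close at 60 N.

Emit:
step_arm(deltas=[[[0,0,0,0,0,0,0.2],[0,0,0,0,0,0,0.2],[0,0,0,0,0,0,0.2],[0,0,0,0,0,0,0.2],[0,0,0,0,0,0,0.2],[0,0,0,0,0,0,0.2],[0,0,0,0,0,0,0.2],[0,0,0,0,0,0,0],[0,0,0,0,0,0,0],[0,0,0,0,0,0,0],[0,0,0,0,0,0,0]]], force=60)

```text
time_s: 4.62
eef_pos: [451.8, 276.4, 36.9]
orientation: [[0.989, 0.146, -0.0], [0.146, -0.989, -0.0], [-0.0, 0.0, -1.0]]
ft_force: [-2.2, -1.7, 0.1]
opening: 0.254
grip_force: 1.1
```

Emit:
step_arm(deltas=[[[0,0,0,0,0,0,0],[0,0,0,0,0,0,0],[0,0,0,0,0,0,0],[0,0,0,0,0,0,0]]], force=60)

```text
time_s: 4.95
eef_pos: [451.8, 276.4, 36.9]
orientation: [[0.989, 0.146, -0.0], [0.146, -0.989, -0.0], [-0.0, 0.0, -1.0]]
ft_force: [-0.8, -0.6, 0.4]
opening: 0.256
grip_force: 60.0
```

Emit:
step_arm(deltas=[[[0,0,-0.03,0,0,0,0],[0,0,-0.07,0,0,0,0],[0,0,-0.12,0,0,0,0],[0,0,-0.17,0,0,0,0],[0,0,-0.2,0,0,0,0],[0,0,-0.2,0,0,0,0],[0,0,-0.2,0,0,0,0],[0,0,-0.2,0,0,0,0],[0,0,-0.12,0,0,0,0],[0,0,-0.057,0,0,0,0],[0,0,0,0,0,0,0],[0,0,0,0,0,0,0]]])

```text
time_s: 5.95
eef_pos: [451.1, 276.3, 241.1]
orientation: [[0.989, 0.146, -0.002], [0.146, -0.989, -0.0], [-0.002, 0.0, -1.0]]
ft_force: [-0.9, -0.6, -5.7]
opening: 0.25
grip_force: 60.0
```

Emit:
step_arm(deltas=[[[0.02,0.05,0,0,0,0,0],[0.02,0.1,0,0,0,0,0],[0.02,0.15,0,0,0,0,0],[0.02,0.194,0,0,0,0,0],[0.02,0.194,0,0,0,0,0],[0.02,0.194,0,0,0,0,0],[0.02,0.194,0,0,0,0,0],[0.02,0.194,0,0,0,0,0],[0.02,0.194,0,0,0,0,0],[0.02,0.194,0,0,0,0,0],[0.02,0.194,0,0,0,0,0],[0.02,0.194,0,0,0,0,0],[0.025,0.15,0,0,0,0,0],[0.02,0.1,0,0,0,0,0],[0.02,0.05,0,0,0,0,0],[0,0,0,0,0,0,0],[0,0,0,0,0,0,0],[0,0,0,0,0,0,0]]])

```text
time_s: 7.45
eef_pos: [548.2, -63.8, 241.6]
orientation: [[0.989, 0.148, -0.001], [0.148, -0.989, 0.001], [-0.001, -0.001, -1.0]]
ft_force: [-0.8, 0.2, -4.6]
opening: 0.252
grip_force: 60.0
```

```bash
python3 - <<'E'
from workcell import viewer,bot
import cv2,numpy as np
from h import *
S=viewer.camera("scene");T=viewer.camera("top");pickle.dump({"scene":S,"top":T},open("c2.pkl","wb"))
a=S["frame"][100:220,190:310];b=T["frame"][160:280,260:380]
cv2.imwrite("pics/g2.png",cv2.resize(np.hstack([a,b]),(800,400),interpolation=cv2.INTER_CUBIC))
s=bot.get_state();p=np.array(s["eef_pos"]);R=np.array(s["orientation"]);print(p,s["moment"])
for dx in(21,79):
  for dy in(-23,23):
    for n,c,o in(("s",S,(190,100)),("t",T,(260,160))): print(n,dx,dy,((proj(c,p+R@[dx,dy,-20])-o)*400/120).round(0))
E
```

```text
[548.31274955 -63.74088509 241.90954576] [0.03641477 0.18879339 0.03239113]
s 21 -23 [244. 118.]
t 21 -23 [196. 216.]
s 21 23 [180. 102.]
t 21 23 [255. 207.]
s 79 -23 [213. 183.]
t 79 -23 [183. 143.]
s 79 23 [149. 166.]
t 79 23 [242. 133.]
```

View pics/g2.png

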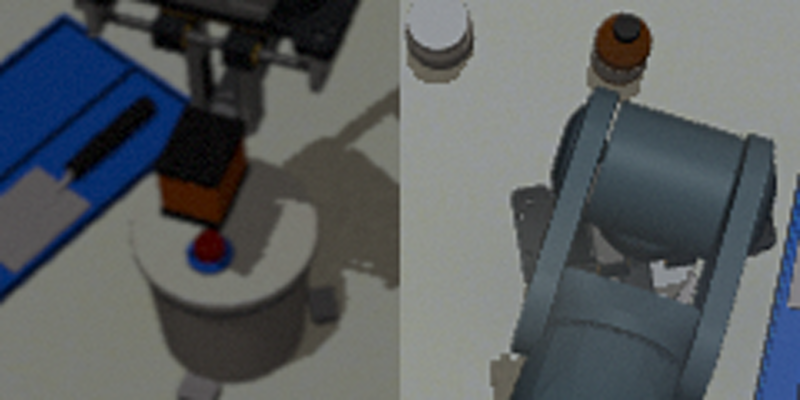

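Scene crop: the mallet head (200,165) hangs directly above the red pin (210,245), level and aligned. I strike at about 0.24 m/s, aimed about 6 mm past home, then lift.

Emit:
step_arm(deltas=[[[0,0.01,0.1,0,0,0,0],[0,0,0.133,0,0,0,0],[0,0,0.133,0,0,0,0],[0,0,0.133,0,0,0,0],[0,0,0,0,0,0,0]]], force=60)

```text
time_s: 7.97
eef_pos: [548.3, -65.8, 166.2]
orientation: [[0.989, 0.148, -0.001], [0.148, -0.989, -0.0], [-0.001, 0.0, -1.0]]
ft_force: [-0.3, -1.0, -4.1]
opening: 0.249
grip_force: 60.0
```

Emit:
step_arm(deltas=[[[0,0,-0.1,0,0,0,0],[0,0,-0.2,0,0,0,0],[0,0,-0.2,0,0,0,0],[0,0,-0.1,0,0,0,0],[0,0,0,0,0,0,0],[0,0,0,0,0,0,0]]])

```text
time_s: 8.47
eef_pos: [549.0, -65.8, 257.8]
orientation: [[0.989, 0.147, 0.002], [0.147, -0.989, -0.001], [0.002, 0.001, -1.0]]
ft_force: [-0.4, 0.2, -5.7]
opening: 0.249
grip_force: 60.0
```

```bash
python3 - <<'E'
from workcell import viewer,bot
import cv2,numpy as np
from h import *
S=viewer.camera("scene");S0=pickle.load(open("cams.pkl","rb"))["scene"]
a=S["frame"][90:210,190:310];b=S0["frame"][90:210,190:310]
cv2.imwrite("pics/g3.png",cv2.resize(np.hstack([a,b]),(800,400),interpolation=cv2.INTER_CUBIC))
s=bot.get_state();print(s["eef_pos"],s["moment"],s["ft_force"])
for c in(S0,S):
    hsv=cv2.cvtColor(c["frame"],cv2.COLOR_BGR2HSV)
    red=cv2.inRange(hsv,(0,120,70),(5,255,255))|cv2.inRange(hsv,(170,120,70),(180,255,255))
    q=cont(red,(235,155,270,190))
    if q: m=cv2.moments(q[0]);print(m["m10"]/m["m00"],m["m01"]/m["m00"],m["m00"],cv2.boundingRect(q[0]))
for z in(136,148):print(proj(S,[597.3,-58,z]))
E
```

```text
[548.12482728 -65.67649748 256.05113484] [-0.01640465  0.18725817 -0.01298866] [-0.92317742 -0.61800925 -5.85022499]
252.19157088122603 172.66283524904213 43.5 (248, 169, 9, 8)
251.84313725490193 176.78431372549016 8.5 (249, 175, 7, 4)
[252.17441275 175.00788202]
[251.84640425 172.11553399]
```

View pics/g3.png

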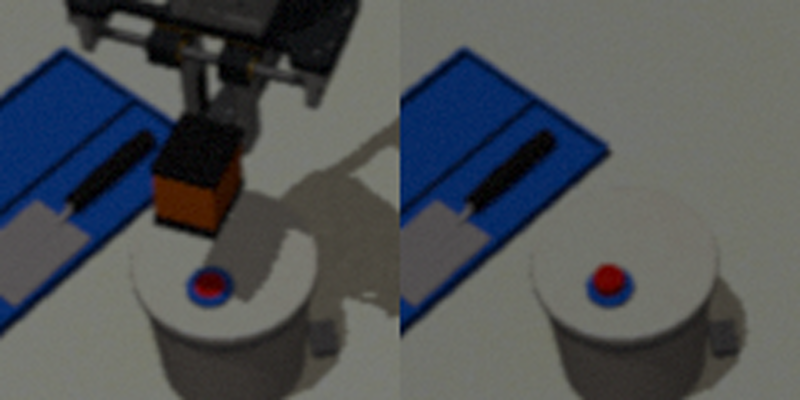

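The pin dropped: in the right half (before) it stands at (610,278), and in the left half (now) it sits flush in the collar at (210,287). The mallet looks slightly nose-up. I carry it toward the tray, then measure the pin and the mallet's pitch.

Emit:
step_arm(deltas=[[[-0.045,0.06,0,0,0,0,0],[-0.045,0.12,0,0,0,0,0],[-0.046,0.17,0,0,0,0,0],[-0.046,0.17,0,0,0,0,0],[-0.046,0.17,0,0,0,0,0],[-0.046,0.17,0,0,0,0,0],[-0.046,0.17,0,0,0,0,0],[-0.046,0.17,0,0,0,0,0],[-0.046,0.17,0,0,0,0,0],[-0.046,0.17,0,0,0,0,0],[-0.046,0.17,0,0,0,0,0],[-0.045,0.079,0,0,0,0,0],[0,0,0,0,0,0.0456,0],[0,0,0,0,0,0.0456,0],[0,0,0,0,0,0.0456,0],[0,0,0,0,0,0.0456,0],[0,0,0,0,0,0,0],[0,0,0,0,0,0,0],[0,0,0,0,0,0,0]]])

```text
time_s: 10.1
eef_pos: [506.1, -343.6, 256.3]
orientation: [[0.973, -0.231, -0.001], [-0.231, -0.973, 0.001], [-0.001, -0.001, -1.0]]
ft_force: [-0.5, 0.1, -4.1]
opening: 0.25
grip_force: 60.0
```

```bash
cat > meas.py <<'E'
from workcell import viewer,bot
from scipy.spatial.transform import Rotation as Ro
from h import *
S=viewer.camera("scene");T=viewer.camera("top");pickle.dump({"scene":S,"top":T},open("c3.pkl","wb"))
s=bot.get_state();p=np.array(s["eef_pos"]);R=np.array(s["orientation"]);print(p.round(1),R.round(3).tolist(),s["ft_force"])
for c in(pickle.load(open("cams.pkl","rb"))["scene"],S):
    hsv=cv2.cvtColor(c["frame"],cv2.COLOR_BGR2HSV)
    red=cv2.inRange(hsv,(0,120,70),(10,255,255))|cv2.inRange(hsv,(170,120,70),(180,255,255))
    q=cont(red,(235,155,270,190))
    if q: m=cv2.moments(q[0]);print("pin",m["m10"]/m["m00"],m["m01"]/m["m00"],m["m00"],cv2.boundingRect(q[0]))
c0=proj(S,p+R@[50,0,0]);x0=int(c0[0])-60;y0=int(c0[1])-60
print("pin pred",proj(S,[597.3,-58,148]),proj(S,[597.3,-58,136]))
cr=S["frame"][y0:y0+90,x0:x0+120];cv2.imwrite("pics/g4.png",cv2.resize(cr,(800,600),interpolation=cv2.INTER_CUBIC))
for pit in(0,6,12):   # nose-up, deg: x axis rotates toward -tool z (up)
    Q=R@Ro.from_euler("y",pit,degrees=True).as_matrix()
    print(pit,[((proj(S,p+Q@[dx,dy,dz])-(x0,y0))*6.667).round().tolist() for dx,dy,dz in((79,23,-20),(79,-23,-20),(79,-23,36),(79,23,36),(21,-23,-20),(21,23,-20),(21,-23,36))])
E
python3 meas.py
```

```text
[ 506.4 -343.7  256.7] [[0.973, -0.232, -0.001], [-0.232, -0.973, 0.001], [-0.001, -0.0, -1.0]] [ 0.16880405  0.02614671 -4.51071931]
pin 252.19157088122603 172.66283524904213 43.5 (248, 169, 9, 8)
pin 252.4516129032258 175.08064516129033 31.0 (249, 172, 8, 7)
pin pred [251.84640425 172.11553399] [252.17441275 175.00788202]
0 [[287.0, 375.0], [372.0, 436.0], [409.0, 545.0], [327.0, 486.0], [494.0, 346.0], [409.0, 288.0], [526.0, 457.0]]
6 [[286.0, 355.0], [372.0, 415.0], [397.0, 535.0], [314.0, 475.0], [498.0, 338.0], [413.0, 280.0], [518.0, 457.0]]
12 [[288.0, 333.0], [374.0, 394.0], [386.0, 522.0], [303.0, 462.0], [502.0, 330.0], [416.0, 272.0], [509.0, 457.0]]
```

View pics/g4.png

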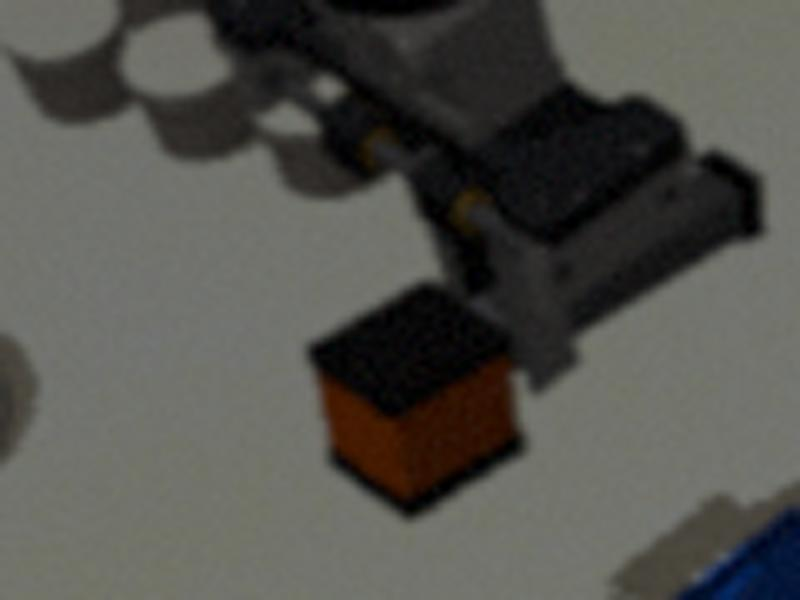

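Pin: its centroid moved from row 172.7 to 175.1, where 175.0 is predicted for fully home. The mallet head at (415,400) is pitched about 7–9° nose-up by the blow. I lower it to a TCP height of about 60, then tilt the tool nose-down 9.5° so the front edge lands first and pressing levels the face.

Emit:
step_arm(deltas=[[[0,0,0.1,0,0,0,0],[0,0,0.2,0,0,0,0],[0,0,0.2,0,0,0,0],[0,0,0.2,0,0,0,0],[0,0,0.2,0,0,0,0],[0,0,0.2,0,0,0,0],[0,0,0.12,0,0,0,0],[0,0,0.06,0,0,0,0],[0,0,0.03,0,0,0,0],[0,0,0,0,-0.0396,0,0],[0,0,0,0,-0.0396,0,0],[0,0,0,0,0,0,0],[0,0,0,0,0,0,0],[0,0,0,0,0,0,0]]])

```text
time_s: 11.37
eef_pos: [507.1, -344.3, 61.6]
orientation: [[0.96, -0.233, -0.158], [-0.23, -0.973, 0.037], [-0.162, 0.001, -0.987]]
ft_force: [-0.7, -0.1, -5.1]
opening: 0.25
grip_force: 60.0
```

Emit:
step_arm(deltas=[[[0.005,0,0.03,0,0,0,0],[0.005,0,0.03,0,0,0,0],[0.005,0,0.03,0,0,0,0],[0.003,0,0.018,0,0,0,0],[0,0,0,0,0,0,0],[0,0,0,0,0,0,0]]])

```text
time_s: 11.87
eef_pos: [506.3, -343.7, 43.8]
orientation: [[0.959, -0.233, -0.161], [-0.23, -0.972, 0.039], [-0.166, -0.0, -0.986]]
ft_force: [-0.3, 0.2, -5.3]
opening: 0.251
grip_force: 60.0
```

```bash
python3 -c "
from workcell import bot
s=bot.get_state();print(s['eef_pos'],s['ft_force'],s['moment'])"
```

```text
[ 506.30765776 -343.72911931   43.83395884] [-0.32981387  0.22215093 -5.32983558] [ 0.02622962 -0.05328206  0.01723445]
```

Emit:
step_arm(deltas=[[[0.0016,0,0.01,0,0,0,0],[0,0,0,0,0,0,0],[0,0,0,0,0,0,0]]])

```text
time_s: 12.12
eef_pos: [506.6, -343.9, 42.8]
orientation: [[0.959, -0.233, -0.16], [-0.23, -0.972, 0.038], [-0.165, 0.0, -0.986]]
ft_force: [-0.7, 0.3, -4.4]
opening: 0.256
grip_force: 60.0
```

Emit:
step_arm(deltas=[[[0.0016,0,0.01,0,0,0,0],[0,0,0,0,0,0,0],[0,0,0,0,0,0,0]]])

```text
time_s: 12.37
eef_pos: [506.8, -344.2, 41.6]
orientation: [[0.959, -0.233, -0.16], [-0.23, -0.972, 0.038], [-0.164, 0.0, -0.986]]
ft_force: [-0.3, 0.3, -2.8]
opening: 0.251
grip_force: 60.0
```

Emit:
step_arm(deltas=[[[0.001,0,0.006,0,0,0,0],[0,0,0,0,0,0,0],[0,0,0,0,0,0,0]]])

```text
time_s: 12.62
eef_pos: [506.7, -344.2, 41.2]
orientation: [[0.959, -0.233, -0.161], [-0.23, -0.973, 0.038], [-0.165, 0.0, -0.986]]
ft_force: [-3.8, 2.4, 3.9]
opening: 0.253
grip_force: 60.0
```

```bash
python3 meas.py; python3 -c "
from workcell import bot
s=bot.get_state();print(s['eef_pos'],s['ft_force'],s['moment'])"
```

```text
[ 506.7 -344.2   41.1] [[0.959, -0.233, -0.161], [-0.23, -0.972, 0.038], [-0.165, 0.0, -0.986]] [-4.4005182   1.94800019  4.82431048]
pin 252.19157088122603 172.66283524904213 43.5 (248, 169, 9, 8)
pin 252.4516129032258 175.08064516129033 31.0 (249, 172, 8, 7)
pin pred [251.84640425 172.11553399] [252.17441275 175.00788202]
0 [[300.0, 396.0], [375.0, 453.0], [418.0, 521.0], [346.0, 465.0], [473.0, 355.0], [398.0, 300.0], [513.0, 425.0]]
6 [[298.0, 382.0], [373.0, 439.0], [406.0, 516.0], [334.0, 460.0], [475.0, 349.0], [400.0, 294.0], [505.0, 428.0]]
12 [[297.0, 366.0], [372.0, 423.0], [396.0, 510.0], [322.0, 454.0], [478.0, 343.0], [403.0, 287.0], [498.0, 431.0]]
[ 506.67349277 -344.18662992   41.12203591] [-4.4005182   1.94800019  4.82431048] [ 0.37935831  0.50983871 -0.02683572]
```

View pics/g4.png

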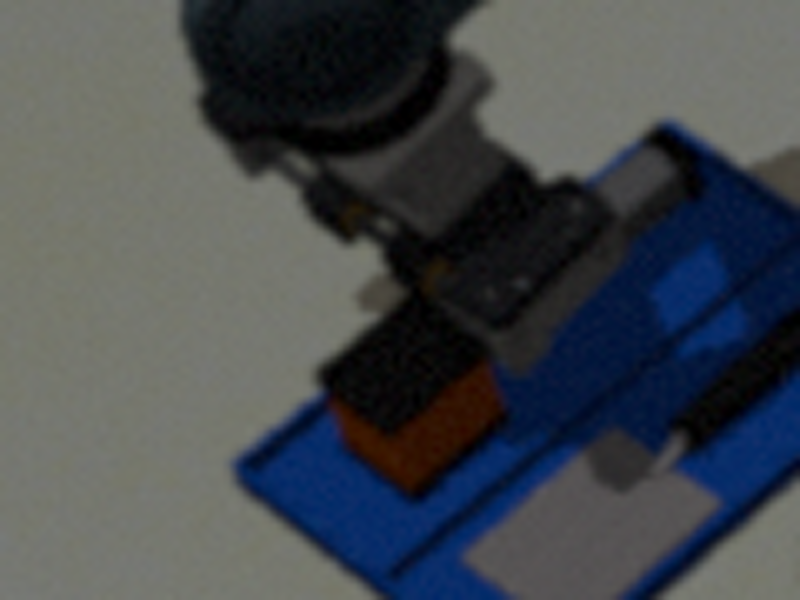

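The mallet stands in the free lane (head at (410,420), spatula clear), with front-edge contact starting. I press slightly more so it seats.

Emit:
step_arm(deltas=[[[0.001,0,0.006,0,0,0,0],[0,0,0,0,0,0,0],[0,0,0,0,0,0,0]]])

```text
time_s: 12.97
eef_pos: [506.5, -344.3, 40.8]
orientation: [[0.959, -0.233, -0.161], [-0.23, -0.972, 0.038], [-0.166, 0.0, -0.986]]
ft_force: [-6.1, 1.9, 9.1]
opening: 0.25
grip_force: 60.0
```

```bash
python3 -c "
from workcell import bot
s=bot.get_state();print(s['eef_pos'],s['ft_force'],s['moment'])"
```

```text
[ 506.49723716 -344.2527797    40.7531474 ] [-6.10652117  1.93367904  9.13618497] [ 0.48552133  0.79756942 -0.01966599]
```

I ease the grip in stages so the mallet settles without a drop, then open.

Emit:
step_arm(deltas=[[[0,0,0,0,0,0,0],[0,0,0,0,0,0,0],[0,0,0,0,0,0,0]]], force=15)

```text
time_s: 13.22
eef_pos: [506.4, -344.0, 39.2]
orientation: [[0.959, -0.233, -0.161], [-0.23, -0.972, 0.038], [-0.165, 0.0, -0.986]]
ft_force: [-4.3, 0.0, 2.0]
opening: 0.256
grip_force: 15.0
```

Emit:
step_arm(deltas=[[[0,0,0,0,0,0,0],[0,0,0,0,0,0,0],[0,0,0,0,0,0,0],[0,0,0,0,0,0,0]]], force=3)

```text
time_s: 13.55
eef_pos: [506.5, -343.8, 38.9]
orientation: [[0.959, -0.233, -0.161], [-0.23, -0.972, 0.039], [-0.165, -0.0, -0.986]]
ft_force: [-1.5, -0.5, -1.7]
opening: 0.253
grip_force: 3.0
```

Emit:
step_arm(deltas=[[[0,0,0,0,0,0,0.3],[0,0,0,0,0,0,0.45],[0,0,0,0,0,0,0.6],[0,0,0,0,0,0,0.6],[0,0,0,0,0,0,0.6],[0,0,0,0,0,0,0.6]]])

```text
time_s: 14.05
eef_pos: [506.7, -343.9, 39.5]
orientation: [[0.959, -0.233, -0.16], [-0.23, -0.973, 0.038], [-0.165, 0.0, -0.986]]
ft_force: [-0.3, -0.6, 0.1]
opening: 0.589
grip_force: 0.0
```

Emit:
step_arm(deltas=[[[-0.008,0,-0.05,0,0,0,0.6],[-0.016,0,-0.1,0,0,0,0.6],[-0.025,0,-0.15,0,0,0,0.6],[-0.033,0,-0.2,0,0,0,0.6],[-0.033,0,-0.2,0,0,0,0.6],[-0.033,0,-0.2,0,0,0,0.6],[-0.033,0,-0.2,0,0,0,0.6],[-0.2,0,0,0,0,0,0.6],[-0.2,0,0,0,0,0,0.6],[0,0,0,0,0,0,0.6],[0,0,0,0,0,0,0.6],[0,0,0,0,0,0,0.6]]])

```text
time_s: 15.05
eef_pos: [450.0, -330.6, 217.6]
orientation: [[0.959, -0.233, -0.159], [-0.23, -0.972, 0.037], [-0.163, 0.001, -0.987]]
ft_force: [-0.1, 0.3, 0.2]
opening: 0.599
grip_force: 0.0
```

```bash
python3 - <<'E'
from workcell import viewer,bot
from h import *
S=viewer.camera("scene");T=viewer.camera("top")
f=T["frame"];o=np.array([502,-297]);a=np.radians(-13.5);R=np.array([[np.cos(a),-np.sin(a)],[np.sin(a),np.cos(a)]])
orig=[np.append(o+R@[65+x,-44+y],60.) for x,y in((29,23),(29,-23),(-29,-23),(-29,23))]
print("pred level corners scene",[proj(S,q).round(1).tolist() for q in orig])
for n,c,b in(("scene",S,(140,90,262,200)),):
    hsv=cv2.cvtColor(c["frame"],cv2.COLOR_BGR2HSV)
    og=cont(cv2.inRange(hsv,(3,120,40),(20,255,255)),b)
    if og: print(n,"orange",cv2.boundingRect(og[0]))
    blk=cont(cv2.inRange(hsv,(0,0,0),(180,255,45)),b)
s=S["frame"][90:210,140:300]
cv2.imwrite("pics/g5.png",cv2.resize(s,(800,600),interpolation=cv2.INTER_CUBIC))
print(bot.get_state()["eef_pos"])
E
```

```text
pred level corners scene [[165.2, 150.8], [153.9, 142.2], [169.6, 129.8], [180.9, 138.1]]
scene orange (159, 141, 25, 18)
[ 450.20501081 -330.52372645  216.82183375]
```

View pics/g5.png

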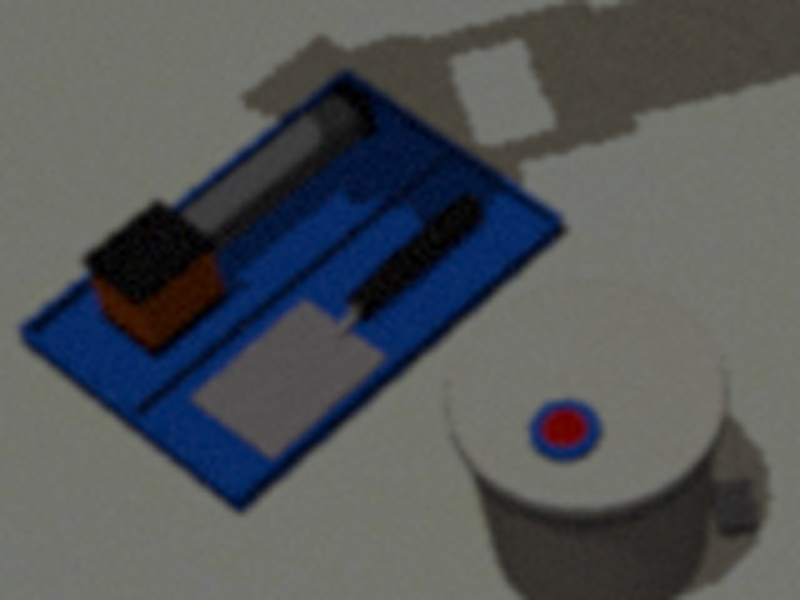

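The mallet stands in the free lane, with its head at (155,280) at the blade end and its handle parallel to the lane. The spatula is untouched, and the pin at (565,430) sits concentric and flush in its collar.

```bash
python3 -c "
from workcell import bot
print(bot.job_done())"
```

```text
the job is handed in; nothing more can be done
None
```

I knocked the vent pin home with one mallet blow at about 0.24 m/s, then set the mallet level on its face in the tray's free lane, head at the spatula-blade end; the job is handed in at about 15 s, but no verdict came back.

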